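# Snap the glaze pot shut and unhitch the shaker's clamp bar

## Robot

A 6-joint arm with a two-finger parallel gripper is mounted at the origin on a cart in front of the work surface, level with it; the furniture and walls round the work are solid. World frame = base frame: x ahead of the robot, y to its left, z up, the work surface at z = 0. Lengths are in m, angles in rad, forces in N, time in s.
With the tool pointing down it reaches from about 0.375 to 0.975 m from the base axis. Payload 3.8 kg.
Tool frame: the origin (TCP) lies midway between the tips of the shut fingers; the grasp point (between the pads) lies 19 mm behind it; z points along the fingers, y is the line along which they close (so a half turn about z gives the same grasp; the last joint's range is limited). The gripper opens to 85 mm and grips with 20 to 120 N. Pads are 22 mm wide; open, the fingers measure 114 mm over their backs; the gripper's body (76 mm by 85 mm) begins 54 mm behind the grasp point. The pads swing forward as they close: fully open they stand 13 mm farther back than shut.
Start: joints at [-1.146, 0.264, 1.604, -0, 1.274, -0.037], TCP at [0.301, -0.604, 0.231] pointing down, gripper open.
Joint ranges: [-2.63, 2.63], [-0.94, 2.18], [0.31, 2.57], [-1.31, 4.45], [0, 2.66], [-2.55, 2.55]. Speed limits (rad/s): [2.57, 2.57, 3.14, 3.14, 3.14, 3.14].

## Interface

Orientations are given as a rotation vector (axis times angle).
In Python, from workcell import bot, cams gives the robot as it stands.
- The arm moves only by the tool play_rows, never from a script. Its argument "rows" is a list of rows, each a list of 2 entries, a list of its own where there are three numbers: the shift along the tool's x, y, z scaled (see below), then the turn, a rotation vector about the tool's x, y, z scaled (see below). A call has 1 to 20 rows; each row is the pose to reach, as a shift and turn from the pose commanded when the call began, along the tool's axes at that moment; what a row does not reach only later rows make up. The controller multiplies each number of a shift by 250 mm and each number of a turn by 45 degrees. A row lasts 1/12 s, in which the tool goes at most 41.7 mm and 7.16 degrees, less where a joint would pass 70% of its speed; a pose out of reach is approached as far as the arm can. A call with a number of a shift or a turn outside -1 to 1 is refused whole. A call with a gripper value outside its range is refused whole. "claw" is the opening, from -1 (shut) to 1 (fully open), set as the call begins (left out, the last holds). The fingers move at their own pace and stop on an object; "newtons" is the grip in N (left out, the last holds). Time passes only in rows, so rows that repeat a pose let the fingers close. It gives the time, the measured TCP pose, the force, the opening and the grip force at its end, in the units of the state.
- bot.read_state(): the state, without advancing time (a new reading comes with each control period).
- cams.read_camera(name): name is "scene" or "side" or "wrist"; returns a dict with "image" (400x640x3 uint8, red, green, blue), "K" (3x3 intrinsics, pixels), "T" (4x4, takes a point from camera to world coordinates); the wrist camera has in their place "mount" (4x4, takes a point from camera to tool coordinates, whose origin is the TCP and whose axes are the flange's). Camera axes: x right, y down, z forward; pixel columns grow to the right and rows downward; lengths in m; the calibration is good to about 2 mm. The wrist camera is an equidistant fisheye: a pixel r from the principal point sees the ray r / f radians off the axis. A picture is of the moment at which its call begins: read the wrist's pose just before it. There is no depth.
- bot.finish_job(): hands the job in; it is judged then, once.
The state is a dict: "time": time; "q": joint angles; "joint_vel": joint speeds; "joint_torque": joint torques, N m; "tool_pos": TCP position; "tcp_rot": TCP orientation; "wrist_force": force on the tool from outside, world axes, zero at the start; "torque": the same for the moment, N m; "width": opening from 0.0 (shut) to 1.0 (fully open); "grip_force": force on a finger pad.
Only numpy, scipy, OpenCV 4.12 (cv2) and the standard library are available. Lean on these libraries where they do the work, as an engineer would, in place of code of your own. Each camera call takes 0.05 s, during which the arm holds its last target. There are 200 camera calls.

## Task

The small glaze pot is next on the shaker: press its loose lid down onto the rim until it is fully home and level, with the pot left standing on the table. Then open the shaker's clamp: grip the latch knob, pull it out sideways against its spring, and while it is out lift the end of the bar off the ball stud. Finish while still holding the bar up by the knob, steady and with its end at least 8 cm above the ball, so that I can slide the pot under it; leave the two jars, the cone pack and the flat brush where they are.

Things in the scene. Friction and masses are not known exactly. Their poses are not given: they have to be found in the camera images.
- glaze_pot: Loose white plastic sample pot, round, 58 mm across, 62 mm high to the rim, about 0.35 kg, standing upright on the table. Origin: centre of its underside, z up. Its lid snaps over the outside of the rim, past four small spring nibs.
- pot_lid: Loose round grey snap lid, 66 mm across, 14 mm high with its skirt. Origin: centre of the skirt's lower edge, z up; its top is 14 mm above. At the start it stands loose on the nibs, about 6 mm too high (origin about 57 mm above the pot's origin). Seated: origin 51 mm above it, top face 65 mm. It takes about 12 N, pressed near its centre.
- shaker: Grey bench shaker, fixed: housing 150 x 270 x 44 mm with an aluminium platform (top at 58 mm), a ball stud at its +y end and the bar's hinge at its -y end. Origin: centre of its underside. x points to its back (dial and switch are on the -x face), y along the bar from hinge to ball, z up.
- clamp_bar: Steel clamp bar with a round rubber pad below its middle, hinged to the shaker; about 0.35 kg, falls shut when let go. Origin on the hinge axis, 154 mm above the table; the axis is the bar's own x, parallel to the shaker's x. Shut, its axes are parallel to the shaker's; y runs along the bar, the socket lies 200 mm along it. It swings up to 1.1 rad.
- bar_socket (a point): Centre of the cup at the bar's free end that sits over the ball; coincides with the point ball while the bar is shut. The cup reaches 21 mm above this point.
- ball (a point): Centre of the 22 mm steel ball on the stud, 148 mm above the table, fixed to the shaker.
- latch_knob: Black latch knob sticking out of the cup's -x side: round grip 20 mm thick and 36 mm long along x, then an end flange 28 mm across. Origin: middle of the grip, at the start 80 mm to -x of bar_socket and 137 mm above the table. It slides 20 mm to the bar's -x against a spring (5 to 9 N); its fork must be drawn about 15 mm to free the ball. Released, it springs back. It is carried by the bar.
- jar_brown: Bystander: white glaze jar with a red screw cap and a brown label, 69 mm across, 85 mm high. Origin: centre of its underside.
- jar_white: Bystander: white glaze jar with a black screw cap, 69 mm across, 85 mm high. Origin: centre of its underside.
- cone_pack: Bystander: three pyrometric cones in a clay foot, 28 x 92 x 63 mm. Origin: centre of its underside.
- brush_flat: Bystander: flat brush with a red handle, 217 mm long, lying on the table between the shaker and the robot. Origin: centre of its underside.
Mind the look-alikes: they are no part of the job. There is more than one size of the pot_lid; the one meant has the size given above.

How it is judged:
By the outcome, as a careful person would: the job done as asked, in the order asked, and still so for the second after the job is handed in, while the arm keeps its last pose, push and grip.
It also fails if it takes over 42 s, if anything falls off the work surface, if the arm or the gripper's body presses on something with over 40 N, if the wrist force passes 120 N, or if a joint passes its speed limit or range.

## Working session

There is one attempt and no reset: what is moved stays moved. The work goes in short steps, Python scripts to look and compute and a tool call to move; the robot and the scene stay as the last step left them, time stands still between calls to the robot, and variables do not carry over. Pictures are saved under pics/ and viewed, at most 10 in all, crops included, and the job is handed in when it is done.

Besides the shell and the picture viewer there is one more tool, called after "Emit:" in YAML: its name, and indented under it one key for each argument. play_rows: Moves the arm, as the interface text tells. Its arguments: {"type":"object","properties":{"rows":{"type":"array","items":{"type":"array"}},"claw":{"type":"number"},"newtons":{"type":"number"}},"required":["rows"]}

```bash
mkdir -p pics; ls; python3 - <<'E'
from workcell import bot,cams
import cv2,numpy as np
np.set_printoptions(precision=4,suppress=True)
for n in ("scene","side","wrist"):
    c=cams.read_camera(n); cv2.imwrite(f"pics/{n}0.png",c["image"][:,:,::-1])
    print(n,c["K"],c.get("T",c.get("mount")))
print(bot.read_state())
E
```

```text
pics
scene [[489.366    0.     318.6537]
 [  0.     489.366  199.8844]
 [  0.       0.       1.    ]] [[ 0.8319 -0.2806  0.4788 -0.0781]
 [-0.5545 -0.456   0.6961 -0.966 ]
 [ 0.023  -0.8446 -0.5349  0.788 ]
 [ 0.      0.      0.      1.    ]]
side [[386.0899   0.     319.9778]
 [  0.     386.0899 198.7013]
 [  0.       0.       1.    ]] [[-0.9828 -0.1028  0.1532  0.3789]
 [-0.1835  0.6307 -0.754   0.6636]
 [-0.0192 -0.7692 -0.6388  0.7451]
 [ 0.      0.      0.      1.    ]]
wrist [[309.7069   0.     315.9845]
 [  0.     309.7069 199.976 ]
 [  0.       0.       1.    ]] [[-0.0001 -0.9456 -0.3252  0.0837]
 [ 1.     -0.0005  0.0012  0.0007]
 [-0.0013 -0.3252  0.9456 -0.1429]
 [ 0.      0.      0.      1.    ]]
{'time': 0.15, 'q': array([-1.1459,  0.2646,  1.6051, -0.    ,  1.2737, -0.0369]), 'joint_vel': array([ 0.0009, -0.0011, -0.0046, -0.0014,  0.0014,  0.0018]), 'joint_torque': array([  0.0004, -51.5902, -36.7962,  -0.0002,   0.008 ,  -0.    ]), 'tool_pos': array([ 0.3005, -0.6038,  0.2302]), 'tcp_rot': array([-3.0565, -0.7186,  0.0006]), 'wrist_force': array([-0.1911,  1.1565,  0.6433]), 'torque': array([-0.0152,  0.0309, -0.0212]), 'grip_force': 0.0, 'width': 0.9998765412030844}
```

View pics/scene0.png

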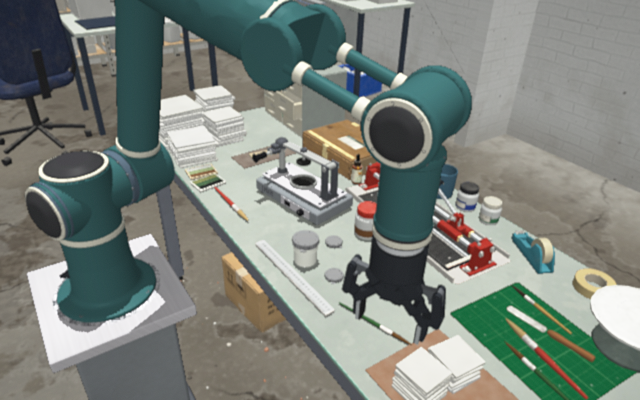

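View pics/side0.png

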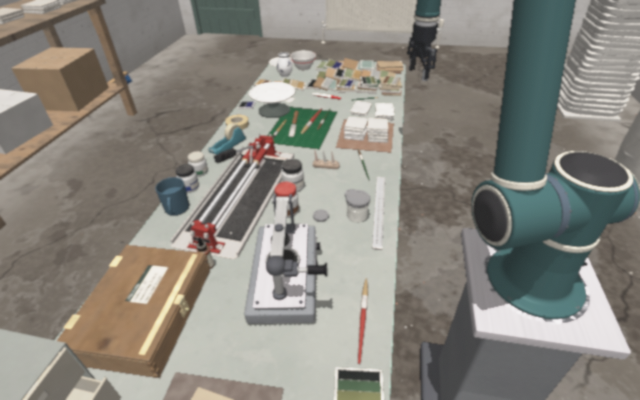

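The scene view shows the pot with its grey lid at (305,245), spare discs at (333,241) and (333,275), and the shaker at about (305,190). In the side view the pot is at (358,205), a spare disc at (320,215), and the knob at (315,269) with the ball end near (285,265). Next I'll take close crops.

```bash
python3 - <<'E'
import cv2,numpy as np
a=cv2.imread("pics/side0.png"); b=cv2.imread("pics/scene0.png")
x=cv2.resize(a[170:330,230:400],(425,400),interpolation=cv2.INTER_CUBIC)
y=cv2.resize(b[130:290,220:370],(375,400),interpolation=cv2.INTER_CUBIC)
cv2.imwrite("pics/crop1.png",np.hstack([x,y]))
E
```

```text
(no output)
```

View pics/crop1.png

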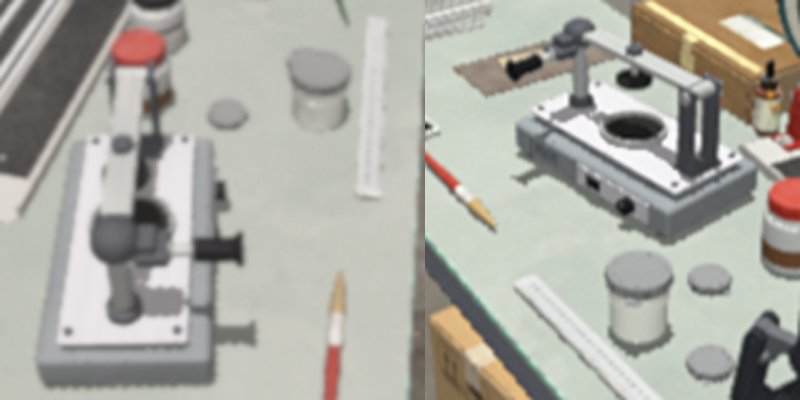

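Candidates for the lid: the one on the pot (crop left (320,72), right (638,270)) and the two spare discs lying on the table (crop right (710,278) and (710,360), left (227,113)). The 66 mm lid on the pot is the one meant. The knob is at crop left (220,248) and right (522,67); the cup is at left (112,240) and right (578,30).

```bash
cat > h.py <<'E'
import numpy as np
from workcell import bot,cams
from scipy.spatial.transform import Rotation as R
np.set_printoptions(precision=4,suppress=True)
C={n:cams.read_camera(n) for n in ("scene","side")}
def ray(n,p):
    c=C[n]; d=c["T"][:3,:3]@np.linalg.solve(c["K"],[p[0],p[1],1]); return c["T"][:3,3],d/np.linalg.norm(d)
def plane(n,p,z):
    o,d=ray(n,p); return o+d*(z-o[2])/d[2]
def tri(ps,pq):
    o1,d1=ray("side",ps);o2,d2=ray("scene",pq)
    s=np.linalg.lstsq(np.c_[d1,-d2],o2-o1,rcond=None)[0]
    a,b=o1+d1*s[0],o2+d2*s[1]; return (a+b)/2,np.linalg.norm(a-b)
def proj(n,X):
    c=C[n]; p=c["K"]@(c["T"][:3,:3].T@(np.asarray(X)-c["T"][:3,3])); return p[:2]/p[2]
E
python3 - <<'E'
from h import *
cs=lambda X,Y:(230+(X+.5)/2.5-.5,170+(Y+.5)/2.5-.5)
cc=lambda X,Y:(220+(X-425+.5)/2.5-.5,130+(Y+.5)/2.5-.5)
for k,a,b,z in [("lidtop",(320,70),(639,268),.071),("knobgrip",(218,248),(523,67),.137),("flange",(238,248),(509,70),.137),
  ("cuptop",(112,232),(579,25),.165),("dial",(220,192),(625,206),.03),("potbase",(319,123),(638,338),0.005)]:
    print(k,*tri(cs(*a),cc(*b)),plane("side",cs(*a),z),plane("scene",cc(*b),z))
# platform corner screws z=.058
for p in [(95,141),(182,140),(176,331),(67,331)]: print("screw",plane("side",cs(*p),.058))
for p in [(544,89),(515+0,125),(735,155),(675,184)]: print("scr scene",plane("scene",cc(*p),.058))
# housing outer top edge (z=.044) corners
for p in [(44,363),(213,363),(215,140)]: print("hous",plane("side",cs(*p),.044))
E
```

```text
lidtop [ 0.4411 -0.1554  0.0698] 0.003014879356003815 [ 0.4396 -0.1529  0.071 ] [ 0.442  -0.1565  0.071 ]
knobgrip [0.489  0.1659 0.1369] 0.0024770519236880085 [0.4901 0.1653 0.137 ] [0.4874 0.1652 0.137 ]
flange [0.4717 0.1651 0.1385] 0.00461359765024984 [0.4742 0.1626 0.137 ] [0.4702 0.1669 0.137 ]
cuptop [0.572  0.1834 0.1617] 0.0010498888024870808 [0.5704 0.1864 0.165 ] [0.5693 0.1777 0.165 ]
dial [0.5231 0.0012 0.0252] 0.0013681216320070339 [0.5215 0.006  0.03  ] [ 0.5201 -0.0047  0.03  ]
potbase [ 0.4385 -0.1602 -0.0137] 0.0014609953392040647 [ 0.4364 -0.1394  0.005 ] [ 0.4272 -0.1789  0.005 ]
screw [ 0.6564 -0.0172  0.058 ]
screw [ 0.5682 -0.0333  0.058 ]
screw [0.5225 0.1948 0.058 ]
screw [0.6135 0.2105 0.058 ]
scr scene [0.5505 0.2361 0.058 ]
scr scene [0.4781 0.175  0.058 ]
scr scene [ 0.6609 -0.0171  0.058 ]
scr scene [ 0.5679 -0.0321  0.058 ]
hous [0.6275 0.2351 0.044 ]
hous [0.4879 0.2109 0.044 ]
hous [ 0.5378 -0.0532  0.044 ]
```

The shaker's yaw is about 0.19 rad, since the screws and the cup–knob line agree. Lid top is near (0.441, −0.155, 0.070) and the knob near (0.489, 0.1655, 0.137), and both heights match the given sizes. Next I'll compute the move to above the pot.

```bash
cat >> h.py <<'E'
YAW=0.19
def Rdown(yaw): return R.from_euler("z",yaw)*R.from_euler("x",np.pi)
def rel(target,Rt=None,s=None):
    s=s or bot.read_state(); R0=R.from_rotvec(s["tcp_rot"])
    print("shift",R0.inv().apply(np.asarray(target)-s["tool_pos"])/.25,
      "turn",(R0.inv()*Rt).as_rotvec()/np.radians(45) if Rt is not None else "")
E
python3 -c "
from h import *
rel([.441,-.155,.17],Rdown(YAW))
rel([.371,-.38,.2])"
```

```text
shift [ 1.303  -1.3582  0.2446] turn [-0.0007  0.0001  0.3461]
shift [ 0.6513 -0.6773  0.1242] turn
```

Emit:
play_rows:
  rows:
    - [[0.65,-0.68,0.12],[0,0,0]]
    - [[0.65,-0.68,0.12],[0,0,0]]
    - [[0.65,-0.68,0.12],[0,0,0]]
    - [[0.65,-0.68,0.12],[0,0,0]]
    - [[0.65,-0.68,0.12],[0,0,0]]
    - [[0.65,-0.68,0.12],[0,0,0]]
  claw: -1
  newtons: 60

```text
time: 0.85
tool_pos: [0.3706, -0.3763, 0.2006]
tcp_rot: [-3.056, -0.72, -0.0]
wrist_force: [-0.6, -0.5, -0.3]
width: 0.143
grip_force: 0.0
```

Emit:
play_rows:
  rows:
    - [[0.65,-0.68,0.12],[0,0,0.346]]
    - [[0.65,-0.68,0.12],[0,0,0.346]]
    - [[0.65,-0.68,0.12],[0,0,0.346]]
    - [[0.65,-0.68,0.12],[0,0,0.346]]
    - [[0.65,-0.68,0.12],[0,0,0.346]]
    - [[0.65,-0.68,0.12],[0,0,0.346]]
    - [[0.65,-0.68,0.12],[0,0,0.346]]
    - [[0.65,-0.68,0.12],[0,0,0.346]]

```text
time: 1.52
tool_pos: [0.4404, -0.1535, 0.1712]
tcp_rot: [3.127, 0.305, -0.0]
wrist_force: [-0.1, -0.5, -0.3]
width: -0.0
grip_force: 0.0
```

```bash
cat >> h.py <<'E'
def wcam(name):
    import cv2
    s=bot.read_state(); c=cams.read_camera("wrist"); cv2.imwrite(f"pics/{name}.png",c["image"][:,:,::-1])
    np.savez(f"pics/{name}.npz",p=s["tool_pos"],r=s["tcp_rot"],K=c["K"],M=c["mount"])
def wray(name,p):
    f=np.load(f"pics/{name}.npz"); u=(np.array(p)-f["K"][:2,2]); r=np.hypot(*u); t=r/f["K"][0,0]
    d=np.r_[u/r*np.sin(t),np.cos(t)]; Rw=R.from_rotvec(f["r"])
    return f["p"]+Rw.apply(f["M"][:3,3]), Rw.apply(f["M"][:3,:3]@d)
def wplane(name,p,z):
    o,d=wray(name,p); return o+d*(z-o[2])/d[2]
E
python3 -c "
from h import *
s=bot.read_state();print(s['time'],s['tool_pos'],s['tcp_rot'],s['width'],s['wrist_force'])
wcam('w1')"
```

```text
1.6167 [ 0.4404 -0.1556  0.1716] [3.1265 0.2989 0.0005] 0.0018565368878963007 [0.6907 0.3303 0.5185]
```

View pics/w1.png

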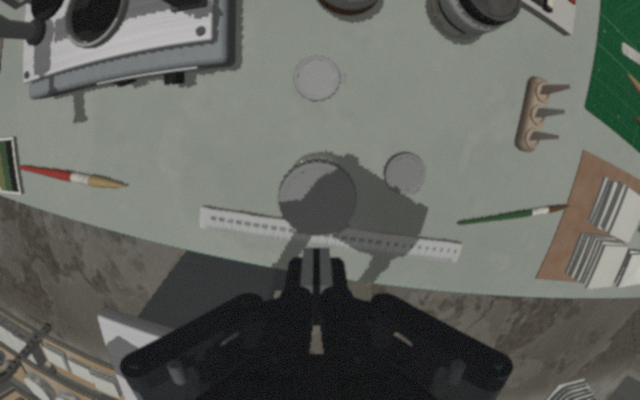

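The wrist view shows the lid as a disc at about (317,197), spanning columns 278–357. The spare discs are at (317,77) and (405,173), the cone pack is at (540,113), and the tips are at (317,270).

```bash
python3 - <<'E'
from h import *
for p in [(317,197),(278,197),(357,197),(317,157),(317,236)]: print(wplane("w1",p,.071))
print(wplane("w1",(317,77),.0),wplane("w1",(36,93),.044))
c=np.mean([wplane("w1",p,.071)[:2] for p in [(278,197),(357,197),(317,157),(317,236)]],0); print(c)
rel([c[0],c[1],.078],Rdown(YAW))
E
```

```text
[ 0.4435 -0.157   0.071 ]
[ 0.4374 -0.1251  0.071 ]
[ 0.4498 -0.1898  0.071 ]
[ 0.4766 -0.1506  0.071 ]
[ 0.4084 -0.1638  0.071 ]
[ 0.5437 -0.138   0.    ] [0.5    0.1894 0.044 ]
[ 0.4431 -0.1573]
shift [0.0107 0.0055 0.3744] turn [ 0.0007 -0.0004 -0.0025]
```

The measured disc diameter is 66 mm, so this is the right lid. I'll descend onto it and press.

Emit:
play_rows:
  rows:
    - [[0.01,0.005,0.15],[0,0,0]]
    - [[0.01,0.005,0.27],[0,0,0]]
    - [[0.01,0.005,0.34],[0,0,0]]
    - [[0.01,0.005,0.38],[0,0,0]]
    - [[0.01,0.005,0.39],[0,0,0]]
    - [[0.01,0.005,0.4],[0,0,0]]
    - [[0.01,0.005,0.405],[0,0,0]]
    - [[0.01,0.005,0.41],[0,0,0]]
    - [[0.01,0.005,0.41],[0,0,0]]

```text
time: 2.52
tool_pos: [0.4443, -0.1565, 0.0702]
tcp_rot: [3.126, 0.298, 0.004]
wrist_force: [0.7, -0.3, 0.9]
width: -0.001
grip_force: 0.6
```

Emit:
play_rows:
  rows:
    - [[0,0,0.004],[0,0,0]]
    - [[0,0,0.008],[0,0,0]]
    - [[0,0,0.012],[0,0,0]]
    - [[0,0,0.012],[0,0,0]]
    - [[0,0,0.012],[0,0,0]]

```text
time: 2.93
tool_pos: [0.4427, -0.1557, 0.0656]
tcp_rot: [-3.127, -0.298, 0.0]
wrist_force: [0.7, -0.4, 1.4]
width: 0.001
grip_force: 0.4
```

Emit:
play_rows:
  rows:
    - [[0,0,0.004],[0,0,0]]
    - [[0,0,0.008],[0,0,0]]
    - [[0,0,0.008],[0,0,0]]
    - [[0,0,0.008],[0,0,0]]

```text
time: 3.27
tool_pos: [0.4429, -0.1558, 0.065]
tcp_rot: [-3.127, -0.298, 0.001]
wrist_force: [-4.6, 1.2, 12.2]
width: 0.001
grip_force: 6.2
```

```bash
python3 - <<'E'
from h import *
import cv2
a=C["side"]["image"][170:240,300:420,::-1]; b=C["scene"]["image"][200:280,260:370,::-1]
cv2.imwrite("pics/c2.png",np.hstack([cv2.resize(a,(420,320),interpolation=2),cv2.resize(b,(380,320),interpolation=2)]))
s=bot.read_state();print(s['time'],s['tool_pos'],s['wrist_force'])
E
```

```text
3.3667 [ 0.4429 -0.1559  0.065 ] [-3.5681  1.528  11.9212]
```

View pics/c2.png

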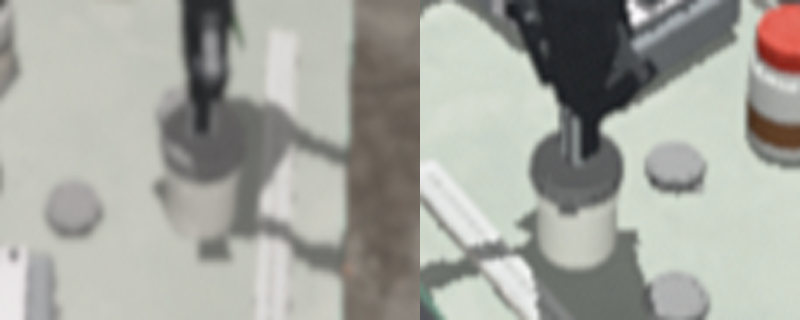

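The tips sit on the lid's middle at about 65 mm height with 12 N, so it may be fully home or still working past the nibs. I'll press a little harder to confirm.

Emit:
play_rows:
  rows:
    - [[0,0,0.004],[0,0,0]]
    - [[0,0,0.008],[0,0,0]]
    - [[0,0,0.008],[0,0,0]]
    - [[0,0,0.008],[0,0,0]]

```text
time: 3.7
tool_pos: [0.4432, -0.156, 0.0649]
tcp_rot: [-3.127, -0.298, 0.001]
wrist_force: [-8.2, 3.3, 27.4]
width: 0.003
grip_force: 13.4
```

Force rose 15 N with no travel, at a height of 64.9 mm, so the lid has bottomed. I'll lift off and check that it's level, then head for the knob with the gripper open.

Emit:
play_rows:
  rows:
    - [[0,0,-0.02],[0,0,0]]
    - [[0,0,-0.15],[0,0,0]]
    - [[0,0,-0.3],[0,0,0]]
    - [[0,0,-0.44],[0,0,0]]
    - [[0,0,-0.58],[0,0,0]]
    - [[0,0,-0.6],[0,0,0]]
  claw: 1

```text
time: 4.2
tool_pos: [0.4461, -0.1572, 0.2184]
tcp_rot: [3.123, 0.298, 0.014]
wrist_force: [1.2, -0.5, 1.0]
width: 0.845
grip_force: 0.0
```

```bash
python3 - <<'E'
from h import *
rel([.489,.1655,.215],Rdown(YAW))
rel([.465,.03,.215],Rdown(YAW))
E
```

```text
shift [ 0.4194 -1.2304 -0.0059] turn [ 0.0031 -0.0046  0.    ]
shift [ 0.2227 -0.7163 -0.0054] turn [ 0.0031 -0.0046  0.    ]
```

Emit:
play_rows:
  rows:
    - [[0.2,-0.6,0],[0,0,0]]
    - [[0.2,-0.6,0],[0,0,0]]
    - [[0.2,-0.6,0],[0,0,0]]
    - [[0.2,-0.6,0],[0,0,0]]
    - [[0.2,-0.6,0],[0,0,0]]

```text
time: 4.72
tool_pos: [0.4621, 0.0059, 0.2089]
tcp_rot: [-3.123, -0.305, 0.007]
wrist_force: [-0.3, -0.8, -0.7]
width: 0.999
grip_force: 0.0
```

Emit:
play_rows:
  rows:
    - [[0.2,-0.63,0],[0,0,0]]
    - [[0.2,-0.63,0],[0,0,0]]
    - [[0.2,-0.63,0],[0,0,0]]
    - [[0.2,-0.63,0],[0,0,0]]
    - [[0.2,-0.63,0],[0,0,0]]
    - [[0.2,-0.63,0],[0,0,0]]

```text
time: 5.22
tool_pos: [0.4815, 0.166, 0.2091]
tcp_rot: [3.126, 0.304, -0.007]
wrist_force: [-0.2, -0.4, -0.6]
width: 0.999
grip_force: 0.0
```

```bash
python3 - <<'E'
from h import *
import cv2
a=C["side"]["image"][170:240,300:420,::-1]; b=C["scene"]["image"][200:280,260:370,::-1]
wcam('w2'); w=cv2.imread('pics/w2.png')
cv2.imwrite("pics/c3.png",np.vstack([np.hstack([cv2.resize(a,(336,256),interpolation=2),cv2.resize(b,(304,256),interpolation=2)]),w[0:340]]))
s=bot.read_state();print(s['time'],s['tool_pos'],s['width'])
E
```

```text
5.3667 [0.4821 0.1635 0.2101] 1.000582619274054
```

View pics/c3.png

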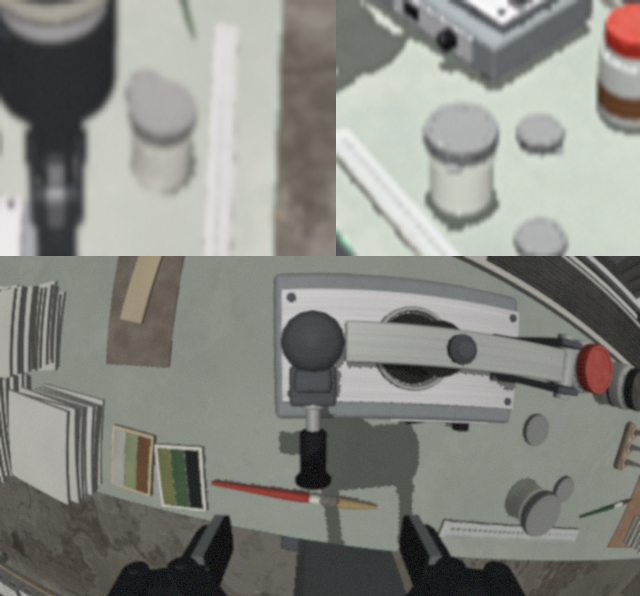

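The lid looks level on the pot, with the skirt even on both sides in the scene crop; the bump at upper left in the side crop is the spare disc behind it. In the wrist picture the knob grip runs from (314,175) to (313,212) with the flange at (313,221), and the cup is at (313,84).

```bash
python3 - <<'E'
from h import *
for n,p,z in [("grip near cup",(314,174),.142),("grip/flange",(313,212),.142),("mid",(313.5,193),.142),("flange far",(313,229),.137),("cup",(313,84),.16),("screwA",(292,41),.058),("screwB",(513,62),.058)]: print(n,wplane("w2",p,z))
for n,k in (("side",[.489,.1655,.137]),("scene",[.489,.1655,.137])): print(n,proj(n,k))
rel([.488,.1665,.118],Rdown(YAW))
E
```

```text
grip near cup [0.5117 0.17   0.142 ]
grip/flange [0.4835 0.1653 0.142 ]
mid [0.4979 0.1677 0.142 ]
flange far [0.4679 0.1624 0.137 ]
cup [0.5721 0.1821 0.16  ]
screwA [0.6132 0.2105 0.058 ]
screwB [ 0.6569 -0.0175  0.058 ]
side [317.4386 269.0424]
scene [259.3608 156.3277]
shift [ 0.024  -0.0086  0.3719] turn [ 0.0006  0.0019 -0.0026]
```

Emit:
play_rows:
  rows:
    - [[0.04,-0.01,0.12],[0,0,0]]
    - [[0.04,-0.01,0.24],[0,0,0]]
    - [[0.04,-0.01,0.33],[0,0,0]]
    - [[0.04,-0.01,0.37],[0,0,0]]
    - [[0.04,-0.01,0.375],[0,0,0]]
    - [[0.04,-0.01,0.375],[0,0,0]]

```text
time: 5.97
tool_pos: [0.4923, 0.1685, 0.1179]
tcp_rot: [3.127, 0.296, -0.001]
wrist_force: [0.4, -0.3, -0.4]
width: 1.001
grip_force: 0.0
```

Emit:
play_rows:
  rows:
    - [[0,0,0],[0,0,0]]
    - [[0,0,0],[0,0,0]]
    - [[0,0,0],[0,0,0]]
    - [[0,0,0],[0,0,0]]
    - [[0,0,0],[0,0,0]]
    - [[0,0,0],[0,0,0]]
    - [[0,0,0],[0,0,0]]
    - [[0,0,0],[0,0,0]]
    - [[0,0,0],[0,0,0]]
    - [[0,0,0],[0,0,0]]
  claw: -1
  newtons: 70

```text
time: 6.8
tool_pos: [0.493, 0.1686, 0.119]
tcp_rot: [3.126, 0.299, 0.002]
wrist_force: [0.6, -6.2, 6.3]
width: 0.21
grip_force: 68.2
```

```bash
python3 - <<'E'
from h import *
import cv2
C["side"]=cams.read_camera("side")
a=C["side"]["image"][220:320,230:370,::-1]
wcam('w3'); w=cv2.imread('pics/w3.png')
cv2.imwrite("pics/c4.png",np.hstack([cv2.resize(a,(420,300),interpolation=2),w[0:300,130:510]]))
s=bot.read_state();print(s['time'],s['tool_pos'],s['width']*85,s['wrist_force'],s['torque'],s['grip_force'],s['q'])
E
```

```text
7.0 [0.493  0.1685 0.119 ] 18.01318497357483 [-1.2427 -4.9152  5.7303] [-0.8227  0.0976  0.0333] 68.1938123703003 [ 0.2828  0.073   2.0449 -0.002   1.0229  1.6641]
```

View pics/c4.png

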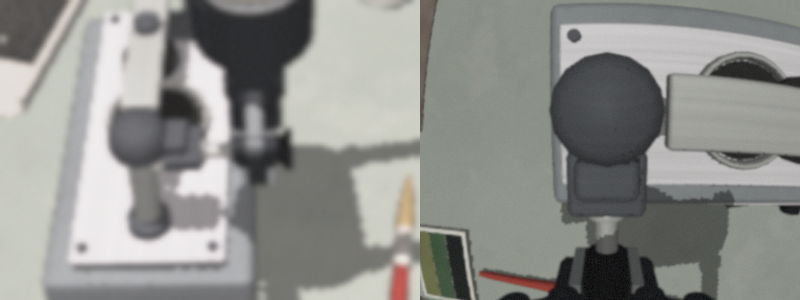

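The pads are closed on the knob's grip between the cup and the flange (side crop (255,140), wrist crop (607,270)). Now I'll pull it out along tool −x.

Emit:
play_rows:
  rows:
    - [[-0.012,0,0],[0,0,0]]
    - [[-0.024,0,0],[0,0,0]]
    - [[-0.036,0,0],[0,0,0]]
    - [[-0.048,0,0],[0,0,0]]
    - [[-0.06,0,0],[0,0,0]]
    - [[-0.072,0,0],[0,0,0]]
    - [[-0.072,0,0],[0,0,0]]
    - [[-0.072,0,0],[0,0,0]]

```text
time: 7.67
tool_pos: [0.4782, 0.1657, 0.1192]
tcp_rot: [3.127, 0.299, 0.012]
wrist_force: [8.4, -3.7, -3.0]
width: 0.21
grip_force: 68.3
```

```bash
python3 - <<'E'
from h import *
s=bot.read_state();print(s['time'],s['tool_pos'],s['width']*85,s['wrist_force'],s['torque'],s['grip_force'])
# knob (grasp pt) in shaker frame rel. hinge: y=200, z=137-154=-17; tool pose rel hinge
Rs=R.from_euler("z",YAW)
R0=Rdown(YAW); tcp=np.array([0,.2,.119-.154])   # shaker frame, rel hinge; tcp below grip
for th in np.radians([3,6,9,12,15,18,21,24,27,30,33,36]):
    d=R.from_euler("x",th).apply(tcp)-tcp
    print(round(np.degrees(th)),(np.array([d[0],-d[1],-d[2]])/.25).round(3),"turn x",round(th/np.radians(45),3))
E
```

```text
7.7667 [0.4783 0.1657 0.1192] 17.981035250325174 [ 7.4126 -3.8004 -2.7688] [-0.657  -1.2528  0.0236] 68.32111716270447
3 [ 0.    -0.006 -0.042] turn x 0.067
6 [ 0.    -0.01  -0.084] turn x 0.133
9 [ 0.    -0.012 -0.127] turn x 0.2
12 [ 0.    -0.012 -0.169] turn x 0.267
15 [ 0.    -0.009 -0.212] turn x 0.333
18 [ 0.    -0.004 -0.254] turn x 0.4
21 [ 0.     0.003 -0.296] turn x 0.467
24 [ 0.     0.012 -0.337] turn x 0.533
27 [ 0.     0.024 -0.378] turn x 0.6
30 [ 0.     0.037 -0.419] turn x 0.667
33 [ 0.     0.053 -0.458] turn x 0.733
36 [ 0.     0.07  -0.497] turn x 0.8
```

15.0 mm of travel so far; I'll take it 3 mm further for margin.

Emit:
play_rows:
  rows:
    - [[-0.007,0,0],[0,0,0]]
    - [[-0.012,0,0],[0,0,0]]
    - [[-0.012,0,0],[0,0,0]]
    - [[-0.012,0,0],[0,0,0]]

```text
time: 8.1
tool_pos: [0.4756, 0.1652, 0.1193]
tcp_rot: [3.127, 0.299, 0.013]
wrist_force: [9.0, -3.2, -2.9]
width: 0.21
grip_force: 68.3
```

Emit:
play_rows:
  rows:
    - [[0,-0.003,-0.021],[0.033,0,0]]
    - [[0,-0.006,-0.042],[0.067,0,0]]
    - [[0,-0.008,-0.063],[0.1,0,0]]
    - [[0,-0.01,-0.084],[0.133,0,0]]
    - [[0,-0.01,-0.084],[0.133,0,0]]

```text
time: 8.52
tool_pos: [0.4758, 0.1678, 0.1412]
tcp_rot: [-3.023, -0.286, 0.0]
wrist_force: [9.2, 0.4, -2.3]
width: 0.213
grip_force: 68.8
```

```bash
python3 - <<'E'
from h import *
s=bot.read_state();print(s['time'],s['tool_pos'],s['tcp_rot'],s['width']*85,s['wrist_force'],s['torque'],s['grip_force'])
tcp=np.array([0,.2,-.035]); R6=R.from_euler("x",6,degrees=True); t0=R6.apply(tcp)
for a in [3,6,9,12,15,18,21,24,27]:
    th=np.radians(a); d=R6.inv().apply(R.from_euler("x",th+np.radians(6)).apply(tcp)-t0)
    print(a,(np.array([d[0],-d[1],-d[2]])/.25).round(3),round(th/np.radians(45),3))
E
```

```text
8.6167 [0.4755 0.1678 0.1406] [-3.0239 -0.2869  0.0009] 18.04323483316092 [ 9.6782 -0.9958 -2.3348] [-0.3194 -1.3675 -0.0845] 68.71744751930237
3 [ 0.    -0.006 -0.042] 0.067
6 [ 0.    -0.01  -0.084] 0.133
9 [ 0.    -0.012 -0.127] 0.2
12 [ 0.    -0.012 -0.169] 0.267
15 [ 0.    -0.009 -0.212] 0.333
18 [ 0.    -0.004 -0.254] 0.4
21 [ 0.     0.003 -0.296] 0.467
24 [ 0.     0.012 -0.337] 0.533
27 [ 0.     0.024 -0.378] 0.6
```

The bar came free with low force. I'll raise it another 27°.

Emit:
play_rows:
  rows:
    - [[0,-0.006,-0.042],[0.067,0,0]]
    - [[0,-0.01,-0.084],[0.133,0,0]]
    - [[0,-0.012,-0.127],[0.2,0,0]]
    - [[0,-0.012,-0.169],[0.267,0,0]]
    - [[0,-0.009,-0.212],[0.333,0,0]]
    - [[0,-0.004,-0.254],[0.4,0,0]]
    - [[0,0.003,-0.296],[0.467,0,0]]
    - [[0,0.012,-0.337],[0.533,0,0]]
    - [[0,0.024,-0.378],[0.6,0,0]]
    - [[0,0.024,-0.378],[0.6,0,0]]
    - [[0,0.024,-0.378],[0.6,0,0]]
    - [[0,0.024,-0.378],[0.6,0,0]]

```text
time: 9.62
tool_pos: [0.478, 0.1523, 0.2334]
tcp_rot: [-2.556, -0.24, 0.061]
wrist_force: [8.5, 1.0, -2.0]
width: 0.209
grip_force: 69.9
```

```bash
python3 - <<'E'
from h import *
import cv2
s=bot.read_state();print(s['time'],s['tool_pos'],s['tcp_rot'],s['width']*85,s['wrist_force'],s['torque'],s['grip_force'],s['joint_vel'])
a=C["side"]["image"][150:330,220:420,::-1]; b=C["scene"]["image"][110:290,200:380,::-1]
cv2.imwrite("pics/c5.png",np.hstack([cv2.resize(a,(400,360),interpolation=2),cv2.resize(b,(360,360),interpolation=2)]))
E
```

```text
9.7167 [0.4779 0.1523 0.2333] [-2.5569 -0.2411  0.0612] 17.379128662768967 [ 8.7138  2.7181 -2.2682] [-0.3146 -1.2089 -0.6833] 69.86512541770935 [ 0.0021  0.0019  0.001  -0.0011 -0.0024  0.0014]
```

View pics/c5.png

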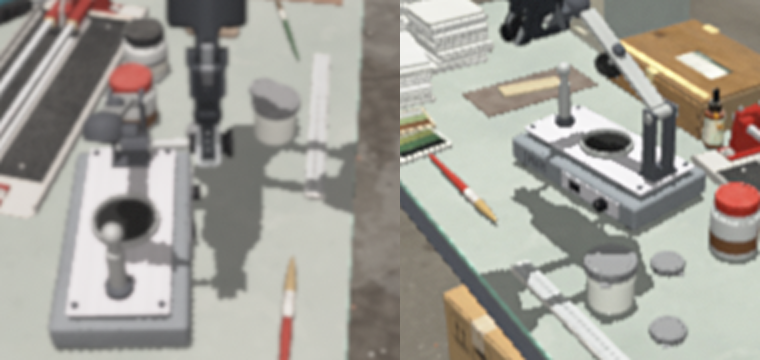

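The bar is up and held by the knob, and the ball stud is bare. One last close check of the lid, before against after.

```bash
python3 - <<'E'
from h import *
import cv2
b0=cv2.imread("pics/scene0.png")[220:280,275:350]; b=C["scene"]["image"][220:280,275:350,::-1]
a0=cv2.imread("pics/side0.png")[180:230,335:385]; a=C["side"]["image"][180:230,335:385,::-1]
f=lambda i,w,h:cv2.resize(i,(w,h),interpolation=2)
cv2.imwrite("pics/c6.png",np.vstack([np.hstack([f(b0,375,300),f(a0,300,300)]),np.hstack([f(b,375,300),f(a,300,300)])]))
for z in (.065,.071): print(z,proj("scene",[.443,-.157,z]),proj("side",[.443,-.157,z]))
E
```

```text
0.065 [305.7476 238.8507] [356.5294 198.3187]
0.071 [305.7694 236.8822] [356.6198 196.6349]
```

View pics/c6.png

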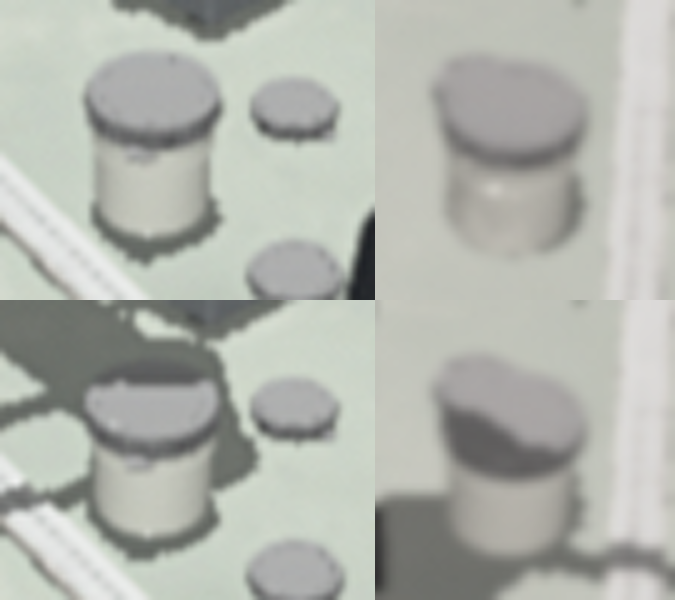

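Before (top row) against after (bottom row), the lid has dropped about 2 px in the scene view relative to the unmoved base. I'll check the front and back edges numerically on the unshadowed c3 crop.

```bash
python3 - <<'E'
import cv2,numpy as np
def up(i,w,h): return cv2.cvtColor(cv2.resize(i,(w,h),interpolation=2),cv2.COLOR_BGR2GRAY).astype(np.float32)
c=cv2.cvtColor(cv2.imread("pics/c3.png"),cv2.COLOR_BGR2GRAY).astype(np.float32)
s0,s1=up(cv2.imread("pics/scene0.png")[200:280,260:370],304,256),c[:256,336:640]
d0,d1=up(cv2.imread("pics/side0.png")[170:240,300:420],336,256),c[:256,:336]
def shift(a,b,x,y,w,h,m=10):
    r=cv2.matchTemplate(b[y-m:y+h+m,x-3:x+w+3],a[y:y+h,x:x+w],cv2.TM_CCOEFF_NORMED); _,v,_,p=cv2.minMaxLoc(r); return p[1]-m,p[0]-3,round(v,2)
k=3.2
for n,(x,y,w,h) in {"back edge":(110,95,30,18),"front skirt":(110,138,30,28),"left":(83,110,14,28),"right":(152,110,14,28),"base":(110,195,30,28)}.items():
    q=shift(s0,s1,x,y,w,h); print("scene",n,"down px %.1f"%(q[0]/k),q)
for n,(x,y,w,h) in {"front skirt":(145,120,40,30),"right":(180,95,25,35),"base":(145,170,40,30)}.items():
    q=shift(d0,d1,x,y,w,h); print("side",n,"down px %.1f"%(q[0]*70/256),q)
E
```

```text
scene back edge down px 1.9 (6, -3, 0.93)
scene front skirt down px 1.9 (6, -1, 0.99)
scene left down px 2.2 (7, -1, 0.98)
scene right down px 1.6 (5, -1, 0.97)
scene base down px 0.0 (0, 0, 1.0)
side front skirt down px 1.6 (6, 0, 0.99)
side right down px 1.9 (7, -1, 0.99)
side base down px 1.1 (4, -3, 0.93)
```

The lid moved down evenly by about 1.9 px, which is 6 mm, on all sides. It's fully home and level, so I'm handing in.

```bash
python3 -c "
from workcell import bot
print(bot.finish_job())"
```

```text
the job is handed in; nothing more can be done
None
```

The lid is pressed fully home and level with the pot standing on the table, and the arm is holding the clamp bar by the knob with its end about 10–11 cm above the ball (worked out from the arm's pose); I handed the job in at about 10 s, and no verdict came back.

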